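Hold a honing stone flush on a sloped chipper knife

TASK

Press the feeder's spring treadle all the way down to its stop and let it come back up, so that it pushes the honing stone out from under the clear roof. Then pick the stone up by its grip block, and hold it flush on the middle of the sloping knife face, long side along the knife's long side, pushed on with a light but definite push of about 10 N. Finish while still gripping the stone and pressing it there, and do not bump the other things on the bench, shift the knife's tilt or ram the stone on the knife.

Things in the scene. Friction and masses are not known exactly. Their poses are not given: they have to be found in the camera images.
- magazine: Grey stone feeder fixed to the bench, right or left of the knife holder. Origin on the bench under its middle; x to its rear, y to its left, z up. In mm: bed 200 (x) x 120 (y), floor 20 above the bench, rims 8 high at sides and front end. Its rear half (x +5 to +100) has side walls and a clear roof, top at 79, open to the front (-x); the stone waits inside. The treadle stands on its left (+y).
- feed_out (a point): Point on the floor of the feeder's bed, 35 mm in front (-x) of its origin, where the stone's centre ends up, grip block clear of the roof, once the treadle has been pressed to its stop: a pusher driven by the treadle shoves the stone there along -x, and the stone stays when the treadle springs back. Axes as the feeder's.
- treadle (a joint): Hinge angle of the feeder's spring treadle, rad: 0 up, grows as the pad is pressed down, 0.30 at its stop. It springs back when let go.
- treadle_pad (a point): Centre of the top of the treadle's black rubber pad (55 x 60 mm). The hinge lies 130 mm behind it (towards the feeder's +x); the pad is about 83 mm above the bench when up and slopes down to the rear by 0.30 rad, level and 45 mm above the bench at the stop. Takes about 4 N to start and 10 N at the stop.
- stone: Honing stone, about 0.3 kg: flat plate 60 (x) x 100 (y) x 12 mm, brick-coloured abrasive below, aluminium holder above, with a black grip block 30 (x) x 26 (y), 32 mm high in its middle (top 44 mm above the underside). Origin at the centre of the flat underside, z towards the grip block, y along the long side. At the start it lies in the feeder, axes along the feeder's.
- knife_face (a point): Centre of the flat upper face of a steel chipper knife, 100 (x) x 145 (y) mm, 12 mm thick, clamped in a green tilting holder fixed to the bench. z is the face's outward normal, y along its long level side, x up the slope. The face slopes down towards the robot's side (-x) by 0.15 to 0.45 rad, different each time; its centre is about 85 mm above the bench. The tilt is clamped stiffly.
- knife_edge (a point): Middle of the lower (-x) long edge of that face, 50 mm from its centre; axes as knife_face.
- socket: bystander: steel wrench socket standing upright, diameter 30, height 34 (mm); origin at the centre of its foot
- screwdriver: bystander: screwdriver lying on the bench; origin on its underside
- wrench: bystander: steel wrench lying on the bench; origin on its underside
- spray_can: bystander: green upright spray can, diameter 64, height 190 (mm); origin at the centre of its foot
- grease_jar: bystander: white upright jar with black lid, diameter 76, height 80 (mm); origin at the centre of its foot
- parts_tray: bystander: open steel tray 110 x 160, 35 high (mm); origin at the centre of its underside
- mug: bystander: white mug, diameter 80, height 90 (mm); origin at the centre of its foot

How it is judged:
On the way, in this order (a step that is already met when the one before it is completed fails the run):
1. the treadle is pressed down to its stop (value of joint treadle above 0.27 rad), for 0.2 s.
2. the stone is lifted clear, held by the fingers (height (world z) of stone above 0.06 m and contact force between the fingers and stone above 1 N and contact force between stone and magazine below 0.5 N and value of joint treadle below 0.05 rad), for 0.2 s.
At the end, for the whole second after the job is handed in: The fingers still grip the stone; its underside lies flush on the knife face (within 0.06 rad and 4 mm), its centre within 20 mm (up the slope) and 22 mm (along) of the face's centre, its long side within 0.15 rad of the face's, pressed on with 4.5 to 30 N and at rest; the treadle is back up (angle between the z axis of stone and the z axis of knife_face, either way round below 0.06 rad and angle between the y axis of stone and the y axis of knife_face, either way round below 0.15 rad and angle between stone's own z axis and vertical below 0.8 rad and z of stone in the frame of knife_face between -0.004 and 0.004 m and x of stone in the frame of knife_face between -0.02 and 0.02 m and y of stone in the frame of knife_face between -0.022 and 0.022 m and contact force between stone and knife between 4.5 and 30 N and contact force between the fingers and stone above 2 N and height (world z) of stone above 0.06 m and linear speed of stone below 0.02 m/s and value of joint treadle below 0.05 rad); the arm keeps its last pose, push and grip.
It fails at once if a bystander is shifted by more than 30 mm (distance of any of socket, screwdriver, wrench, spray_can, grease_jar, parts_tray, mug from where it was at the start of the episode above 0.03 m).
It fails at once if the knife's face is shifted or tilted out of its setting (distance of knife_edge from where it was at the start of the episode above 0.005 m).
It fails at once if the stone is rammed on the knife with more than 50 N (contact force between stone and knife above 50 N).
It also fails if it takes over 64 s, if anything falls off the work surface, if the arm or the gripper's body presses on something with over 40 N, if the wrist force passes 120 N, or if a joint passes its speed limit or range.

ROBOT

A 7-joint arm with a two-finger parallel gripper is mounted at the origin on the work surface. World frame = base frame: x ahead of the robot, y to its left, z up, the work surface at z = 0. Lengths are in m, angles in rad, forces in N, time in s.
With the tool pointing down it reaches from about 0.35 to 0.9 m from the base axis. Payload 8.1 kg.
Tool frame: the origin (TCP) lies midway between the tips of the shut fingers; the grasp point (between the pads) lies arm.grasp_offset behind it (arm.grasp_offset is the distance from the TCP to the grasp point, in m); z points along the fingers, y is the line along which they close (so a half turn about z gives the same grasp; the last joint's range is limited). The gripper opens to 92 mm and grips with 3 to 60 N. Pads are 19 mm wide; open, the fingers measure 130 mm over their backs; the gripper's body (75 mm by 190 mm) begins 47 mm behind the grasp point.
Start: joints at [1.13, 0.434, 0.025, 1.573, -0.012, 1.134, -0.075], TCP at [0.207, -0.59, 0.227] pointing down, gripper open.
Joint ranges: [-2.62, 2.62], [-0.44, 2.09], [-1.27, 1.32], [0.08, 2.57], [-1.32, 4.46], [0.12, 2], [-2.74, 2.74]. Speed limits (rad/s): [2.22, 2.22, 3.01, 3.01, 3.14, 3.14, 3.14].

INTERFACE

Orientations are given as a rotation vector (axis times angle).
In Python, from cell import observe, imaging, arm gives the robot as it stands.
- The arm moves only by the tool apply_moves, never from a script. Its argument "commands" is a list of rows, each a list of 5 numbers: the opening in per cent of the stroke, from 0 (shut) to 100 (fully open), then the shift along the world's x, y, z in units of 0.06 m (1.0 is 0.06 m), then the turn about the world's z in units of 0.5 rad (1.0 is 0.5 rad). A call has 1 to 12 rows; each row shifts and turns the commanded pose from where the row before left it; what a row does not reach is not made up. A row lasts 1/8 s, in which the tool goes at most 62.5 mm and 10.7 degrees, less where a joint would pass 70% of its speed; a pose out of reach is approached as far as the arm can. A call with a number of a shift or a turn outside -1 to 1 is refused whole. A call with a gripper value outside its range is refused whole. The fingers move at their own pace and stop on an object; "newtons" is the grip in N (left out, the last holds). Time passes only in rows, so rows that do not move let the fingers close. It gives the time, the measured TCP pose, the force, the opening and the grip force at its end, in the units of the state.
- observe(): the state, without advancing time (a new reading comes with each control period).
- imaging.get_image(name): name is "side" or "top"; returns (picture, depth): 400x640x3 uint8, red, green, blue; 400x640 float32, m along the optical axis (not along the pixel's ray), 0 where there is no reading.
- imaging.camera_params(name): a dict with "camera_matrix" (3x3 intrinsics, pixels), "origin" and "rotation" of the camera in the world. Camera axes: x right, y up, looking along -z (the intrinsics and any distortion apply to the point x, -y, -z); pixel columns grow to the right and rows downward; lengths in m; the calibration is good to about 2 mm. A picture is of the moment at which its call begins. camera_params takes no time and is no camera call.
- arm.sign_off(): hands the job in; it is judged then, once.
The state is a dict: "clock": time; "joints": joint angles; "dq": joint speeds; "joint_efforts": joint torques, N m; "position": TCP position; "ee_rot": TCP orientation; "force": force on the tool from outside, world axes, zero at the start; "ft_torque": the same for the moment, N m; "width": opening from 0.0 (shut) to 1.0 (fully open); "gripper_force": force on a finger pad.
Only numpy, scipy, OpenCV 4.12 (cv2) and the standard library are available. Lean on these libraries where they do the work, as an engineer would, in place of code of your own. Each camera call takes 0.05 s, during which the arm holds its last target. There are 200 camera calls.

## Working session

There is one attempt and no reset: what is moved stays moved. The work goes in short steps, Python scripts to look and compute and a tool call to move; the robot and the scene stay as the last step left them, time stands still between calls to the robot, and variables do not carry over. Pictures are saved under pics/ and viewed, at most 10 in all, crops included, and the job is handed in when it is done.

Besides the shell and the picture viewer there is one more tool, called after ">>>" by a JSON object that holds its "fn" and its "kwargs". apply_moves: Moves the arm, as the interface text tells. Its arguments: {"type":"object","properties":{"commands":{"type":"array"},"newtons":{"type":"number"}},"required":["commands"]}

```bash
mkdir -p pics; ls; python3 - <<'E'
from cell import observe, imaging, arm
import cv2,numpy as np
print(observe(), arm.grasp_offset)
for n in("side","top"):
    p,d=imaging.get_image(n); cv2.imwrite(f"pics/{n}0.png",p[:,:,::-1]); np.savez(f"{n}0.npz",p=p,d=d)
    c=imaging.camera_params(n); print(n,c,(d>0).mean())
E
```

```text
pics
{'clock': 0.0, 'joints': array([ 1.13039271,  0.43522143,  0.02498749,  1.57413672, -0.01159644,
        1.13397282, -0.07509732]), 'dq': array([ 0.00025847,  0.00079065, -0.0010126 ,  0.00089232,  0.00032533,
        0.00131048,  0.00024559]), 'joint_efforts': array([ 5.94960420e-04, -6.67853665e+01,  9.85289030e-01, -3.14464402e+01,
       -6.06085430e-02,  4.28909634e-02,  1.81979822e-04]), 'position': array([ 0.2068964 , -0.58920568,  0.22593078]), 'ee_rot': array([-3.09539294e+00, -5.27720330e-01,  6.56569533e-04]), 'force': array([-0.30440665, -0.29436091,  0.18557955]), 'ft_torque': array([-0.00163219, -0.02857168, -0.0018689 ]), 'gripper_force': 0.0, 'width': 0.9982065938930392} 0.0188
side {'camera_matrix': array([[451.16147334,   0.        , 324.648239  ],
       [  0.        , 451.16147334, 201.27514408],
       [  0.        ,   0.        ,   1.        ]]), 'origin': array([-0.10284942,  0.74004968,  1.0512435 ]), 'rotation': array([ 0.39212663, -0.94699183, -2.24197117])} 0.99563671875
top {'camera_matrix': array([[456.32519901,   0.        , 315.63185982],
       [  0.        , 456.32519901, 204.48137665],
       [  0.        ,   0.        ,   1.        ]]), 'origin': array([0.33462245, 0.02071508, 1.32152984]), 'rotation': array([ 0.15660099, -0.15471881, -1.56421417])} 0.99612890625
```

View pics/top0.png

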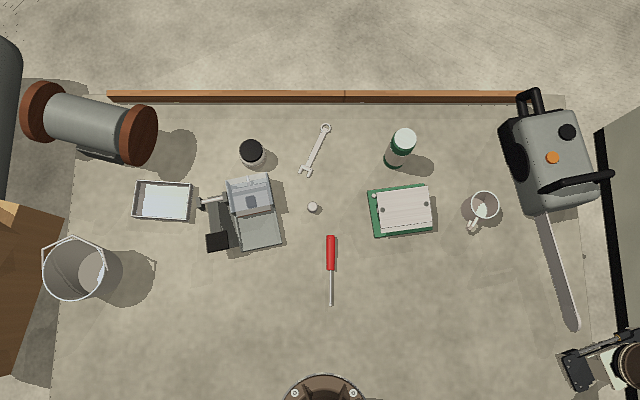

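View pics/side0.png

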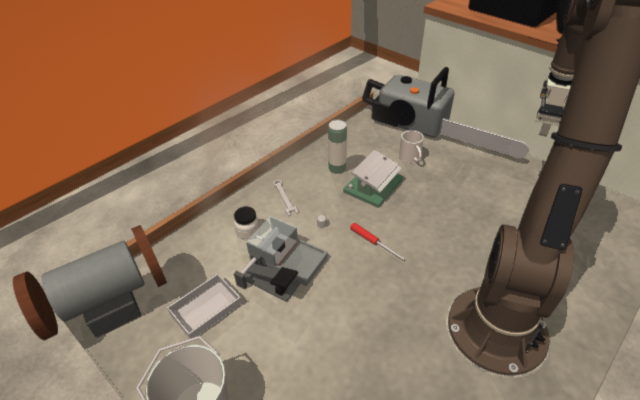

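Top view: the feeder is at about (252,210), its black treadle pad at (216,242), and the stone's grip block at (250,201) under the roof. The knife is at (405,208), with the spray can at (402,145) and the mug at (484,207). The side view agrees: feeder (285,255), pad (285,281), knife (377,172). I'll measure from both depth images.

```bash
cat > h.py <<'E'
from cell import observe, imaging, arm
import cv2,numpy as np
from scipy.spatial.transform import Rotation as R
def cloud(n,d):
    c=imaging.camera_params(n);K=c["camera_matrix"];v,u=np.mgrid[0:400,0:640]
    P=np.stack([(u-K[0,2])/K[0,0]*d,-(v-K[1,2])/K[1,1]*d,-d],-1)
    return P@R.from_rotvec(c["rotation"]).as_matrix().T+c["origin"]
def plane(Q):
    for i in range(6):
        m=Q.mean(0);n=np.linalg.svd(Q-m,full_matrices=False)[2][2];n*=np.sign(n[2]);r=(Q-m)@n
        Q=Q[abs(r)<max(.003,2*r.std())] if i<5 else Q
    return m,n,r.std(),len(Q),Q
def rect(Q):
    (c,s,a)=cv2.minAreaRect((Q[:,:2]*1000).astype(np.float32));return np.round(c,1),np.round(s,1),round(a,2)
E
python3 - <<'E'
from h import *
for n,kp,mp,pp in(("top",(375,190,425,230),(247,227,275,242),(209,235,224,249)),("side",(362,158,392,185),(300,250,318,272),(277,274,293,288))):
    z=np.load(f"{n}0.npz");C=cloud(n,z["d"]);p=z["p"]
    for nm,(a,b,c,d) in(("knife",kp),("bed",mp),("pad",pp)):
        m,nn,s,k,Q=plane(C[b:d,a:c].reshape(-1,3));print(n,nm,m.round(4),nn.round(3),s.round(4),k,"tilt",np.arccos(nn[2]).round(3),"az",np.arctan2(nn[1],nn[0]).round(3))
    # whole knife face: points near plane
    (a,b,c,d)=kp;m,nn,s,k,_=plane(C[b:d,a:c].reshape(-1,3))
    w=C[b-25:d+25,a-25:c+25].reshape(-1,3);w=w[(abs((w-m)@nn)<.005)&(w[:,2]>.05)]
    print(" face rect",rect(w),len(w))
    f=(C[:,:,0]>.2)&(C[:,:,0]<.75)&(C[:,:,1]>.0)&(C[:,:,1]<.45)
    black=f&(p.max(2)<60)&(C[:,:,2]>.05)
    nl,l,st,ce=cv2.connectedComponentsWithStats(black.astype(np.uint8))
    for i in range(1,nl):
        if st[i,4]>25: q=C[l==i];print(" black",st[i],np.median(q,0).round(4),rect(q))
    for zl in((.012,.035),(.065,.085)):
        mm=f&(C[:,:,2]>zl[0])&(C[:,:,2]<zl[1])
        nl,l,st,ce=cv2.connectedComponentsWithStats(mm.astype(np.uint8))
        for i in range(1,nl):
            if st[i,4]>60: print("  layer",zl,st[i],rect(C[l==i]))
E
python3 - <<'E'
import cv2
a=cv2.imread('pics/top0.png')[150:270,180:340];b=cv2.imread('pics/side0.png')[190:310,220:380]
cv2.imwrite('pics/c.png',cv2.resize(cv2.vconcat([a,b]),None,fx=2.5*1,fy=2.5,interpolation=cv2.INTER_CUBIC))
E
```

```text
top knife [ 0.5693 -0.209   0.0841] [ 0.985 -0.001  0.173] 0.032 2000 tilt 1.397 az -0.001
top bed [0.5094 0.1811 0.0205] [ 0.001 -0.01   1.   ] 0.0021 383 tilt 0.011 az -1.466
top pad [0.4774 0.2882 0.1083] [ 0.98  -0.185  0.076] 0.0108 210 tilt 1.495 az -0.187
 face rect (array([ 569.6, -221.3]), array([147.2,  14.3]), 88.45) 215
 black [240 147  23  15 267] [0.7324 0.2061 0.0809] (array([730.1, 207.4]), array([62.9, 39.6]), 89.88)
 black [206 230  23  23 403] [0.4811 0.2908 0.0849] (array([432.3, 165.9]), array([342.1,  73.7]), 68.24)
  layer (0.012, 0.035) [167 182  25  39 172] (array([604.7, 420.4]), array([ 63. , 110.6]), 87.68)
  layer (0.012, 0.035) [ 234  204   48   48 1679] (array([527.7, 194.1]), array([117.6, 128. ]), 12.28)
  layer (0.065, 0.085) [239 147  24  15 273] (array([730.1, 208.7]), array([65.4, 39.6]), 89.88)
  layer (0.065, 0.085) [ 225  172   49   42 1428] (array([620.9, 210.4]), array([ 97.3, 120.5]), 12.37)
  layer (0.065, 0.085) [205 218  23  27 340] (array([509.8, 298.8]), array([72.3, 59.4]), 12.93)
side knife [ 0.5675 -0.2159  0.0822] [-0.237 -0.032  0.
[... 574 characters left out ...]
 42.51)
  layer (0.012, 0.035) [236 225  24  14  92] (array([718.2, 219.4]), array([74.4, 32.9]), 67.79)
  layer (0.012, 0.035) [ 254  236   74   49 1492] (array([548.2, 204.2]), array([167.4, 141.8]), 12.41)
  layer (0.012, 0.035) [199 274  43  40 298] (array([602.7, 418.5]), array([115.3,  62.3]), 0.24)
  layer (0.012, 0.035) [274 286  12   9  61] (array([496.3, 305.1]), array([31.9, 21.3]), 29.71)
  layer (0.065, 0.085) [235 208  21  17 243] (array([728.3, 210.6]), array([43.3, 66.1]), 0.18)
  layer (0.065, 0.085) [ 246  216   51   42 1110] (array([618.6, 211.1]), array([ 99.8, 125.2]), 13.38)
  layer (0.065, 0.085) [260 267  33  21 296] (array([506.7, 298.6]), array([86.3, 61.5]), 10.74)
```

View pics/c.png

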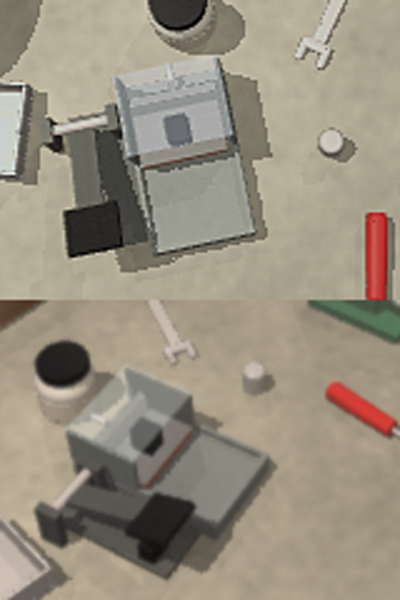

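The crop shows the feeder yawed about 12° with its rear to the upper left. The stone's grip block is under the roof and the bed in front is empty. The pad is at crop (93,228), clear of the tray and socket. Next I'll refine the knife and pad fits.

```bash
python3 - <<'E'
from h import *
rng=np.random.default_rng(0)
def rans(Q,t=.003):
    best=None
    for _ in range(400):
        a,b,c=Q[rng.choice(len(Q),3,False)];n=np.cross(b-a,c-a);l=np.linalg.norm(n)
        if l<1e-5 or abs(n[2]/l)<.8: continue
        i=abs((Q-a)@n/l)<t
        if best is None or i.sum()>best.sum():best=i
    m,n,s,k,q=plane(Q[best]);return m,n,s,Q[abs((Q-m)@n)<.004]
allk=[];allp=[]
for n in("top","side"):
    z=np.load(f"{n}0.npz");C=cloud(n,z["d"]);p=z["p"].astype(int)
    for nm,b in(("knife",(.49,.66,-.32,-.10,.058,.13)),("pad",(.42,.54,.24,.35,.06,.10))):
        M=(C[...,0]>b[0])&(C[...,0]<b[1])&(C[...,1]>b[2])&(C[...,1]<b[3])&(C[...,2]>b[4])&(C[...,2]<b[5])
        if nm=="pad":M&=p.max(2)<60
        Q=C[M];(allk if nm=="knife" else allp).append(Q)
        m,nn,s,q=rans(Q)
        print(n,nm,len(Q),len(q),m.round(4),nn.round(3),"sd",s.round(4),"tilt",np.arccos(nn[2]).round(3),"upaz",np.arctan2(-nn[1],-nn[0]).round(3),rect(q))
        c=np.array(rect(q)[0])/1000; print("   z at centre",(m[2]-((c-m[:2])@nn[:2])/nn[2]).round(4))
for nm,A in(("knife",allk),("pad",allp)):
    Q=np.vstack(A);m,nn,s,q=rans(Q,.004);print(nm,"both",m.round(4),nn.round(3),s.round(4),"tilt",np.arccos(nn[2]).round(3),"upaz",np.arctan2(-nn[1],-nn[0]).round(3),rect(q))
E
```

```text
top knife 2158 1725 [ 0.5761 -0.2227  0.0846] [-0.229 -0.036  0.973] sd 0.0016 tilt 0.234 upaz 0.156 (array([ 571.8, -221.8]), array([110. , 145.8]), 7.5)
   z at centre 0.0836
top pad 400 354 [0.4816 0.2907 0.0842] [0.279 0.083 0.957] sd 0.0015 tilt 0.295 upaz -2.851 (array([481.8, 291.5]), array([53.4, 57.8]), 13.22)
   z at centre 0.0841
side knife 1177 907 [ 0.5741 -0.2164  0.0835] [-0.234 -0.038  0.971] sd 0.0015 tilt 0.24 upaz 0.16 (array([ 570.7, -221.4]), array([111.6, 150.8]), 7.25)
   z at centre 0.0825
side pad 368 328 [0.4795 0.2959 0.0837] [0.285 0.075 0.956] sd 0.0013 tilt 0.299 upaz -2.884 (array([496. , 296.7]), array([89.3, 61.2]), 8.97)
   z at centre 0.0787
knife both [ 0.5749 -0.2205  0.0839] [-0.234 -0.03   0.972] 0.0018 tilt 0.238 upaz 0.127 (array([ 571.5, -221.3]), array([110.7, 150.2]), 8.01)
pad both [0.4806 0.2933 0.084 ] [0.285 0.078 0.955] 0.0015 tilt 0.3 upaz -2.875 (array([496.1, 295.6]), array([89.3, 63.4]), 8.97)
```

Cross-check:

| Item | Measured |
|---|---|
| Feeder yaw | 0.216 rad |
| Feeder origin | (0.5685, 0.1995) |
| feed_out | (0.534, 0.192) |
| Pad centre | (0.481, 0.292, 0.084), text says 83 mm high |
| Knife centre | about (0.573, -0.221, 0.084), tilt 0.238, yaw 0.13 |

These agree with the given sizes. Now I'll move above the pad with the gripper shut.

>>> {"fn": "apply_moves", "kwargs": {"commands": [[0,0.2,0.8,0,-0.02],[0,0.28,0.92,0,-0.02],[0,0.28,0.92,0,-0.02],[0,0.28,0.92,0,-0.02],[0,0.28,0.92,0,-0.02],[0,0.28,0.92,0,-0.02],[0,0.28,0.92,0,-0.02],[0,0.28,0.92,0,-0.02],[0,0.28,0.92,0,-0.02],[0,0.28,0.92,0,-0.02],[0,0.28,0.92,0,-0.02],[0,0.28,0.92,0,-0.02]], "newtons": 15}}

```text
clock: 1.6
position: [0.404, 0.0672, 0.2268]
ee_rot: [3.123, 0.34, 0.001]
force: [1.4, -0.5, -0.7]
width: 0.005
gripper_force: 0.0
```

>>> {"fn": "apply_moves", "kwargs": {"commands": [[0,0.3,0.9,0,0],[0,0.3,0.9,-0.1,0],[0,0.3,0.9,-0.4,0],[0,0.3,0.8,-0.5,0],[0,0.08,0.25,-0.6,0],[0,0,0,-0.3,0],[0,0,0,0,0]]}}

```text
clock: 2.48
position: [0.4799, 0.2888, 0.1116]
ee_rot: [3.121, 0.34, -0.004]
force: [-0.2, -0.4, 0.2]
width: 0.006
gripper_force: 0.0
```

>>> {"fn": "apply_moves", "kwargs": {"commands": [[0,0,0.05,-0.2,0],[0,0,0,-0.2,0],[0,0,0,-0.15,0],[0,0,0,-0.15,0],[0,0,0,-0.12,0],[0,0,0,-0.12,0],[0,0,0,-0.08,0],[0,0,0,0,0]]}}

```text
clock: 3.48
position: [0.4793, 0.2931, 0.0513]
ee_rot: [3.122, 0.342, -0.003]
force: [-4.7, -2.1, 5.7]
width: 0.003
gripper_force: 3.3
```

>>> {"fn": "apply_moves", "kwargs": {"commands": [[0,0,0,-0.05,0],[0,0,0,-0.05,0],[0,0,0,0,0]]}}

```text
clock: 3.85
position: [0.4794, 0.2932, 0.0455]
ee_rot: [3.122, 0.342, -0.003]
force: [-5.6, -0.6, 7.9]
width: 0.005
gripper_force: 3.9
```

>>> {"fn": "apply_moves", "kwargs": {"commands": [[0,0,0,-0.03,0],[0,0,0,-0.03,0],[0,0,0,-0.02,0],[0,0,0,0,0],[0,0,0,0,0]]}}

```text
clock: 4.47
position: [0.4795, 0.2933, 0.0438]
ee_rot: [3.121, 0.342, 0.001]
force: [-15.0, -9.8, 45.0]
width: 0.005
gripper_force: 22.9
```

That is the stop: the force jumped at z = 44 mm. Release, then look.

>>> {"fn": "apply_moves", "kwargs": {"commands": [[0,0,0,0.1,0],[0,0,0,0.2,0],[0,0,0,0.3,0],[0,0,0,0.4,0],[0,0,0,0.6,0],[100,0,0,0.6,0],[100,-0.5,0.3,0.5,0],[100,-0.5,0.3,0,0]]}}

```text
clock: 5.48
position: [0.4213, 0.3308, 0.2058]
ee_rot: [-3.121, -0.339, -0.006]
force: [0.4, -0.1, -1.0]
width: 0.283
gripper_force: 0.0
```

```bash
python3 - <<'E'
from h import *
ims=[]
for n,(x,y) in(("top",(180,150)),("side",(220,190))):
    p,d=imaging.get_image(n);C=cloud(n,d);q=p.astype(int)
    ims.append(p[y:y+120,x:x+160,::-1])
    f=(C[...,0]>.49)&(C[...,0]<.58)&(C[...,1]>.14)&(C[...,1]<.24)&(C[...,2]>.055)&(C[...,2]<.072)
    nl,l,st,ce=cv2.connectedComponentsWithStats(f.astype(np.uint8))
    for i in range(1,nl):
        if st[i,4]>15: Q=C[l==i];print(n,"block",st[i],Q.mean(0).round(4),np.median(q[l==i],0),rect(Q))
    f=(C[...,0]>.46)&(C[...,0]<.60)&(C[...,1]>.12)&(C[...,1]<.26)&(C[...,2]>.028)&(C[...,2]<.038)
    nl,l,st,ce=cv2.connectedComponentsWithStats(f.astype(np.uint8))
    for i in range(1,nl):
        if st[i,4]>25: Q=C[l==i];print(n,"plate",st[i],Q.mean(0).round(4),np.median(q[l==i],0),rect(Q))
    f=(C[...,0]>.42)&(C[...,0]<.54)&(C[...,1]>.24)&(C[...,1]<.35)&(C[...,2]>.03)&(C[...,2]<.10)&(q.max(2)<60);print(n,"pad",C[f].mean(0).round(4),f.sum())
cv2.imwrite('pics/d.png',cv2.resize(cv2.vconcat(ims),None,fx=2.5,fy=2.5,interpolation=cv2.INTER_CUBIC))
E
```

```text
top block [249 216  11  12 107] [0.5384 0.1942 0.064 ] [65. 63. 60.] (array([539.2, 194.6]), array([30.2, 26.6]), 10.65)
top plate [234 210  41  28 612] [0.5381 0.1971 0.0325] [215. 222. 218.] (array([540.9, 199.2]), array([ 65.6, 107.9]), 12.07)
top plate [252 242  21   7  41] [0.4765 0.1732 0.0302] [172. 175. 163.] (array([476.2, 174.3]), array([ 8.5, 58.5]), 12.1)
top pad [0.485  0.2753 0.0842] 187
side plate [289 244  25  27 188] [0.5194 0.1854 0.0321] [231.  223.5 214.5] (array([521.9, 184.2]), array([ 26.6, 107.3]), 12.6)
side plate [305 259  16  20  46] [0.4703 0.1924 0.0297] [164.  162.  151.5] (array([470.4, 192.3]), array([ 8.5, 77.9]), 10.7)
side pad [0.4676 0.2963 0.0819] 222
```

View pics/d.png

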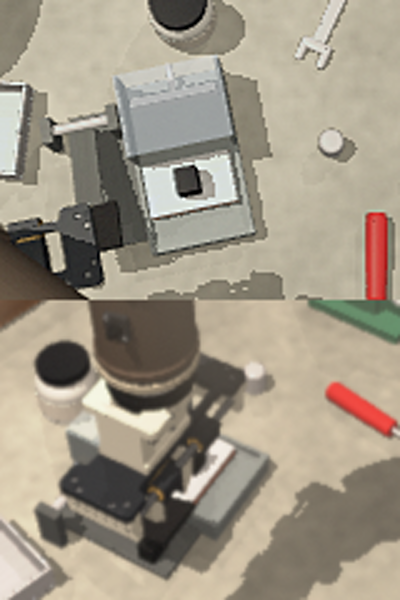

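The stone is out. Its block is at top-crop (187,181), measured (0.538, 0.194) with its top at 0.064 and the plate top at 0.032, which matches 20 + 44 mm. The treadle is back up. Moving over the block.

>>> {"fn": "apply_moves", "kwargs": {"commands": [[60,0.5,-0.6,0,0],[60,0.5,-0.6,-0.2,0],[60,0.5,-0.6,-0.4,0],[60,0.45,-0.48,-0.5,0],[60,0,0,-0.4,0],[60,0,0,0,0]]}}

```text
clock: 6.32
position: [0.537, 0.1911, 0.1113]
ee_rot: [3.122, 0.339, -0.006]
force: [-0.5, -0.1, 0.3]
width: 0.597
gripper_force: 0.0
```

>>> {"fn": "apply_moves", "kwargs": {"commands": [[60,0.02,0.05,-0.4,0],[60,0,0,-0.4,0],[60,0,0,-0.25,0],[60,0,0,-0.17,0],[60,0,0,0,0]]}}

```text
clock: 6.95
position: [0.5388, 0.1958, 0.0395]
ee_rot: [3.123, 0.342, -0.001]
force: [0.7, 0.7, -0.2]
width: 0.599
gripper_force: 0.0
```

>>> {"fn": "apply_moves", "kwargs": {"commands": [[60,0,-0.02,-0.025,0],[0,0,0,0,0],[0,0,0,0,0],[0,0,0,0,0],[0,0,0,0,0],[0,0,0,0,0],[0,0,0,0,0]], "newtons": 25}}

```text
clock: 7.82
position: [0.539, 0.1945, 0.0382]
ee_rot: [3.123, 0.341, 0.0]
force: [-0.3, -0.8, 2.8]
width: 0.285
gripper_force: 25.0
```

>>> {"fn": "apply_moves", "kwargs": {"commands": [[0,0,0,0.15,0],[0,0,0,0.3,0],[0,0,0,0.5,0],[0,0,0,0.6,0],[0,0,0,0.6,0],[0,0,0,0.5,0],[0,0,0,0,0]]}}

```text
clock: 8.7
position: [0.5401, 0.1955, 0.2003]
ee_rot: [-3.122, -0.341, -0.008]
force: [-0.0, -0.0, -3.3]
width: 0.284
gripper_force: 25.0
```

```bash
python3 - <<'E'
from h import *
s=observe();print(s["position"],s["force"],s["width"],s["gripper_force"])
# knife extents in local frame from saved clouds
for n in("top","side"):
    z=np.load(f"{n}0.npz");C=cloud(n,z["d"]);p=z["p"].astype(int)
    nn=np.array([-.236,-.031,.971]);nn/=np.linalg.norm(nn)
    X=np.array([np.cos(.13),np.sin(.13)])@np.eye(2);Y=np.array([-X[1],X[0]])
    M=(abs((C-[.575,-.2205,.084])@nn)<.005)&(abs(C[...,0]-.57)<.09)&(abs(C[...,1]+.22)<.12)&(p.min(2)>110)
    Q=C[M];l=np.c_[Q[:,:2]@X,Q[:,:2]@Y]
    for k in(0,1):
        h,e=np.histogram(l[:,k],bins=np.arange(l[:,k].min(),l[:,k].max()+.004,.004));print(n,k,e[0].round(4),h)
    print("centre-of-mass",(X*l[:,0].mean()+Y*l[:,1].mean()).round(4))
    for a in (.10,.13,.16):
        pass
for n in("top","side"):
    p,d=imaging.get_image(n);C=cloud(n,d);q=p
    f=(C[...,0]>.46)&(C[...,0]<.62)&(C[...,1]>.12)&(C[...,1]<.27)&(C[...,2]>.11)&(C[...,2]<.20);print(n,f.sum())
    if n=="side": cv2.imwrite('pics/e.png',cv2.resize(p[150:310,200:420,::-1],None,fx=2.5,fy=2.5,interpolation=cv2.INTER_CUBIC))
E
```

```text
[0.54008211 0.19545762 0.20029535] [-0.02113892 -0.02620842 -3.26789824] 0.28383975293121944 24.99068856239319
top 0 0.4833 [18 36 52 72 69 77 70 76 78 71 70 75 74 75 62 60 71 73 75 71 75 79 72 77
 70 76 72 31]
top 1 -0.367 [46 54 46 52 46 51 54 55 52 54 52 50 47 62 57 42 57 54 51 53 53 49 50 54
 53 56 50 52 56 52 52 49 46 46 53 58 13]
centre-of-mass [ 0.5748 -0.2216]
side 0 0.4809 [ 9 18 27 47 43 40 34 40 38 37 31 36 40 46 31 28 37 40 32 42 35 38 30 38
 40 38 37 28]
side 1 -0.369 [10 20 17 28 27 21 26 23 27 24 32 19 24 25 29 27 29 27 23 28 31 24 25 31
 26 28 22 34 28 29 22 32 34 25 22 33 29 18  1]
centre-of-mass [ 0.5716 -0.2174]
top 0
side 472
```

View pics/e.png

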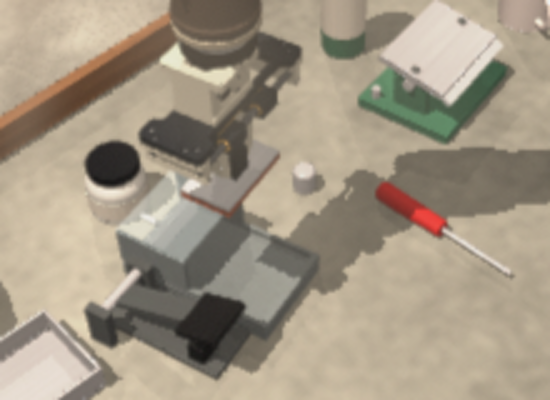

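The stone is held level and lifted clear, with 3.3 N of weight. The treadle is up at crop (210,318). Knife centre refined to (0.576, -0.221, 0.084). The gripper only turns about vertical, so the stone has to swivel between the pads when it is pressed. Target TCP is therefore about (0.5675, -0.222), with first contact at z ≈ 0.107 and flush at ≈ 0.101.

>>> {"fn": "apply_moves", "kwargs": {"commands": [[0,0.05,-0.5,0,-0.02],[0,0.05,-0.8,0,-0.02],[0,0.05,-0.8,0,-0.02],[0,0.05,-0.8,0,-0.02],[0,0.05,-0.8,0,-0.02],[0,0.05,-0.8,0,-0.02],[0,0.05,-0.8,0,-0.02],[0,0.05,-0.8,0,-0.02],[0,0.05,-0.6,0,-0.02],[0,0,-0.2,0,0],[0,0,0,0,0],[0,0,0,0,0]], "newtons": 25}}

```text
clock: 10.3
position: [0.5659, -0.2174, 0.1966]
ee_rot: [-3.134, -0.204, 0.001]
force: [-0.3, 1.0, -2.4]
width: 0.286
gripper_force: 25.0
```

>>> {"fn": "apply_moves", "kwargs": {"commands": [[0,0.02,-0.08,-0.4,0],[0,0,0,-0.4,0],[0,0,0,-0.3,0],[0,0,0,-0.2,0],[0,0,0,0,0],[0,0,0,0,0]], "newtons": 15}}

```text
clock: 11.05
position: [0.5677, -0.2243, 0.1198]
ee_rot: [3.135, 0.201, 0.002]
force: [0.6, 1.1, -3.1]
width: 0.285
gripper_force: 15.0
```

```bash
python3 - <<'E'
from h import *
s=observe();print(s["position"],s["force"],s["gripper_force"])
p,d=imaging.get_image("side");C=cloud("side",d);q=p.astype(int)
cv2.imwrite('pics/f.png',cv2.resize(p[90:230,300:460,::-1],None,fx=4,fy=4,interpolation=cv2.INTER_CUBIC))
P=s["position"];X=np.array([.9916,.1296]);Y=np.array([-.1296,.9916])
l=C-P;lx=l[...,:2]@X;ly=l[...,:2]@Y
# plate top (bright) in tool frame
f=(abs(lx)<.05)&(abs(ly)<.07)&(abs(l[...,2]+.008)<.012)&(q.min(2)>110);Q=np.c_[lx[f],ly[f],l[...,2][f]]
m,n,sd,k,_=plane(Q);print("plate",len(Q),m.round(4),n.round(3),sd.round(4));print(np.percentile(Q,[2,98],axis=0).round(4))
E
```

```text
[ 0.5677156  -0.22425123  0.11980157] [ 0.62207034  1.14149216 -3.09580831] 14.990903288125992
plate 205 [-0.0063  0.0139 -0.0062] [ 0.008 -0.016  1.   ] 0.0016
[[-0.0303 -0.047  -0.0102]
 [ 0.0269  0.0506 -0.002 ]]
```

View pics/f.png

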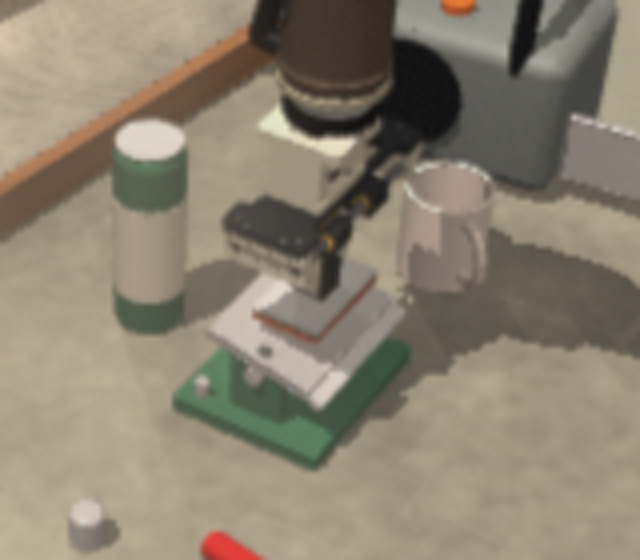

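The stone hangs level over the knife, with its plate centred under the tool within 2 mm, clear of the spray can and mug. Descending gently.

>>> {"fn": "apply_moves", "kwargs": {"commands": [[0,0,0.04,-0.08,0],[0,0,0,-0.08,0],[0,0,0,-0.03,0],[0,0,0,-0.02,0],[0,0,0,0,0]]}}

```text
clock: 11.72
position: [0.5668, -0.2219, 0.1068]
ee_rot: [3.135, 0.2, -0.001]
force: [-4.4, 1.0, 3.8]
width: 0.283
gripper_force: 15.0
```

>>> {"fn": "apply_moves", "kwargs": {"commands": [[0,0,0,-0.015,0],[0,0,0,-0.015,0],[0,0,0,0,0]]}}

```text
clock: 12.1
position: [0.566, -0.222, 0.1052]
ee_rot: [3.135, 0.2, -0.003]
force: [-8.0, 1.4, 8.4]
width: 0.277
gripper_force: 15.0
```

Friction at the upper edge opposes the swivel. Dragging the stone downhill while pressing would reverse that friction, so I'll lift slightly, shift uphill, and then drag down.

>>> {"fn": "apply_moves", "kwargs": {"commands": [[0,0,0,0.12,0],[0,0.16,0.02,0.05,0],[0,0.16,0.02,0,0],[0,0,0,-0.06,0],[0,0,0,0,0]], "newtons": 15}}

```text
clock: 12.72
position: [0.5858, -0.2193, 0.1104]
ee_rot: [-3.135, -0.201, 0.002]
force: [-0.4, 0.0, -3.5]
width: 0.282
gripper_force: 15.0
```

>>> {"fn": "apply_moves", "kwargs": {"commands": [[0,-0.02,0,-0.02,0],[0,-0.06,0,-0.03,0],[0,-0.06,0,-0.03,0]]}}

```text
clock: 13.1
position: [0.5784, -0.2196, 0.1071]
ee_rot: [3.135, 0.2, 0.003]
force: [0.8, 0.1, 1.3]
width: 0.28
gripper_force: 15.0
```

>>> {"fn": "apply_moves", "kwargs": {"commands": [[0,-0.06,0,-0.035,0],[0,-0.06,0,-0.035,0]]}}

```text
clock: 13.35
position: [0.5706, -0.2196, 0.1023]
ee_rot: [3.135, 0.2, 0.001]
force: [1.6, -0.3, 0.7]
width: 0.286
gripper_force: 15.0
```

>>> {"fn": "apply_moves", "kwargs": {"commands": [[0,-0.03,0,-0.02,0],[0,0,0,-0.015,0],[0,0,0,0,0]]}}

```text
clock: 13.72
position: [0.5691, -0.2196, 0.1013]
ee_rot: [3.134, 0.2, 0.001]
force: [-2.8, 0.3, 12.6]
width: 0.283
gripper_force: 15.0
```

```bash
cat > m.py <<'E'
from h import *
import sys
s=observe();P=s["position"];print(P,s["force"],s["ft_torque"],s["gripper_force"])
X=np.array([.9916,.1296]);Y=np.array([-.1296,.9916]);nn=np.array([-.236,-.031,.971]);nn/=np.linalg.norm(nn)
K=np.array([.576,-.221,.0842]);ex=np.array([*X,0]);ex-=ex@nn*nn;ex/=np.linalg.norm(ex);ey=np.cross(nn,ex)
ims=[]
for n,(x,y) in(("side",(320,120)),("top",(350,160))):
    p,d=imaging.get_image(n);C=cloud(n,d);q=p.astype(int)
    L=(C-K)@np.c_[ex,ey,nn]
    f=(abs(L[...,0])<.06)&(abs(L[...,1])<.09)&(abs(L[...,2]-.012)<.006)&(q.min(2)>90);Q=L[f]
    if len(Q)>30:
        m,v,sd,k,q2=plane(Q);print(n,"plate",len(Q),k,m.round(4),v.round(3),sd.round(4),np.percentile(q2,[2,98],axis=0).round(4).tolist())
    f=(abs(L[...,0])<.055)&(abs(L[...,1])<.08)&(abs(L[...,2])<.005)&(q.min(2)>90);Q=L[f]
    if len(Q)>30: m,v,sd,k,q2=plane(Q);print(n,"face",len(Q),m.round(4),v.round(3),sd.round(4))
    ims.append(p[y:y+100,x:x+120,::-1])
cv2.imwrite(sys.argv[1],cv2.resize(cv2.hconcat(ims),None,fx=3.3,fy=3.3,interpolation=cv2.INTER_CUBIC))
E
python3 m.py pics/g.png
```

```text
[ 0.5690509  -0.21963121  0.10125141] [-2.81024841  0.27698053 12.64310293] [0.30646384 0.51744575 0.01808005] 15.013626515865326
side plate 243 217 [-0.0076  0.0195  0.0125] [ 0.006 -0.004  1.   ] 0.002 [[-0.0299, -0.0421, 0.0089], [0.0267, 0.0544, 0.0162]]
side face 438 [-0.0151  0.0223 -0.0002] [ 0.004 -0.007  1.   ] 0.0021
top plate 71 71 [-0.0268  0.0086  0.0122] [-0.331  0.014  0.944] 0.0022 [[-0.0426, -0.0382, 0.0062], [-0.0216, 0.0523, 0.0169]]
top face 373 [-0.0376  0.0087 -0.0003] [-0.007 -0.005  1.   ] 0.0022
```

View pics/g.png

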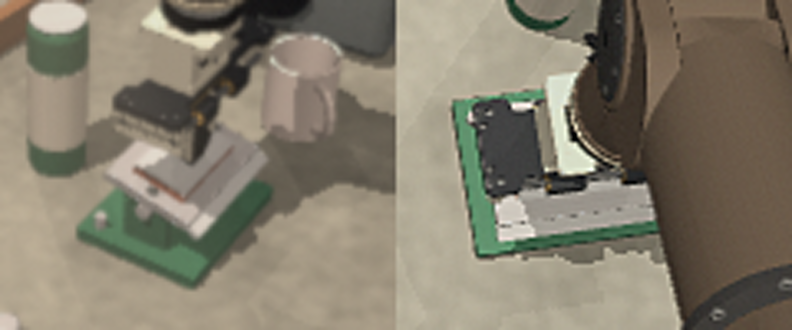

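The stone lies flush: its plate is parallel to the face within 0.01 rad and 12.5 mm above it. It sits about 2 mm off centre up the slope and 6 mm along. The push is about 15 N, so I'll ease it slightly and check that it is steady.

>>> {"fn": "apply_moves", "kwargs": {"commands": [[0,0,0,0.005,0],[0,0,0,0,0],[0,0,0,0,0],[0,0,0,0,0]]}}

```text
clock: 14.32
position: [0.5691, -0.2196, 0.1013]
ee_rot: [3.135, 0.2, 0.001]
force: [-0.9, -0.7, 9.2]
width: 0.281
gripper_force: 15.0
```

>>> {"fn": "apply_moves", "kwargs": {"commands": [[0,0,0,0,0],[0,0,0,0,0],[0,0,0,0,0],[0,0,0,0,0]]}}

```text
clock: 14.82
position: [0.569, -0.2196, 0.1013]
ee_rot: [3.135, 0.2, 0.001]
force: [-1.9, 1.1, 9.5]
width: 0.283
gripper_force: 15.0
```

The push is steady: about 9.5 + 3 ≈ 12.5 N on the face. Handing in.

```bash
python3 -c "
from cell import arm
print(arm.sign_off())"
```

```text
the job is handed in; nothing more can be done
None
```

I pressed the treadle to its stop and let it spring back, and handed the job in with the stone gripped, flush and near the middle of the knife face, pushed on with about 12 N; the hand-in returned no verdict.

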